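# Switch on the weighing station and print a weight slip

### The job

Print the weight slip for the tin that stands on the bench scale: switch the slip printer on first by pressing its rocker fully over, then switch the scale on with its own rocker in the same way, and then press the scale's round key all the way down and let it come back up. Only press with the fingertips: leave the two square keys on the scale and the printer's long feed key unpressed, and do not pick up or shift the tin or any other loose thing on the table.

Things in the scene. Friction and masses are not known exactly. Their poses are not given: they have to be found in the camera images.
- scale: White bench scale, fixed, 260 deep (x), 300 wide (y), 58 mm high, yawed, left or right on the table. Origin under its centre; -x side faces the robot. Controls in a row 88 mm to -x, on a metal panel 59 mm up: rocker at y +112, display (flat) +50, three black keys at -15, -64, -113 mm in any order: one round, two square. Behind: round steel pan, 168 mm across, 72 mm up, centred 42 mm to +x.
- printer: Grey slip printer, fixed, 220 deep (x), 180 mm wide (y), yawed, on the other side from the scale. Origin under its centre; -x side faces the robot. Front half: deck 80 mm high with the power rocker (62 mm to -x, 45 mm to +y of the origin) and a long feed key (62 mm to -x, 45 mm to -y). Rear half (+x): 126 mm high.
- printer_rocker (a joint): Tilt of the printer's power rocker, rad: 0 to about 0.03 off (as found), 0.28 fully on. No spring: 2.5 to 4.5 N straight down on the far half tips it, and it stays where it is left.
- printer_rocker_raised (a point): Where to press down: middle of the raised half (away from the robot) of the printer's power rocker, 15 mm from the pivot; moves with it, dropping about 4 mm as it goes on. Rocker: black paddle 30 mm wide, 50 mm front to back, two flat halves meeting in a shallow valley over a crosswise pivot 95 mm up. Off: robot-side half level, far half sloping up, its end 7 mm higher. On: far half level.
- scale_rocker (a joint): Tilt of the scale's power rocker, rad: 0 to about 0.03 off (as found), 0.28 fully on. No spring: 2.5 to 4.5 N straight down on the far half tips it, and it stays where it is left.
- scale_rocker_raised (a point): Where to press down: middle of the raised half (away from the robot) of the scale's power rocker, 15 mm from the pivot; moves with it, dropping about 4 mm as it goes on. Rocker: black paddle 30 mm wide, 50 mm front to back, two flat halves meeting in a shallow valley over a crosswise pivot 73 mm up. Off: robot-side half level, far half sloping up, its end 7 mm higher. On: far half level.
- print_key (a joint): How far the scale's round key is down, m: 0 up, 0.006 fully down. It goes down 6 mm straight down, taking 2 N to start and 5 N at the bottom, and springs back.
- print_key_top (a point): Centre of the upper face of the scale's round key, 34 mm across, black, 72 mm above the table when up; it moves with the key. Its neighbours' centres are 49 mm away.
- square_key_a (a joint): How far one of the scale's two square keys (22 mm, black) is down, m; leave it at 0. It goes down 6 mm straight down, taking 2 N to start and 5 N at the bottom, and springs back.
- square_key_b (a joint): How far the scale's other square key (22 mm, black) is down, m; leave it at 0. It goes down 6 mm straight down, taking 2 N to start and 5 N at the bottom, and springs back.
- feed_key (a joint): How far the printer's feed key (black bar, 18 by 50 mm, its face 94 mm above the table) is down, m; leave it at 0. It goes down 6 mm straight down, taking 2 N to start and 5 N at the bottom, and springs back.
- tin: Closed steel tin, 68 mm across and 75 mm high, loose, standing on the scale's pan; origin at the centre of its underside.
- small_tape: Small roll of tape, 42 mm across, 18 mm high, loose, lying on the printer's raised rear half; origin at the centre of its underside.
- core_tube: Cardboard tube, 38 mm across, 150 mm high, loose, standing close to the scale's -y side; origin at the centre of its underside.
- weight: Brass check weight with a knob, 36 mm across, 55 mm high, loose, standing in front of the printer (robot side); origin at the centre of its underside.
- tape_a: Roll of wide tape, 100 mm across, 48 mm high, loose, lying flat on top of the other such roll; origin at the centre of its underside.
- tape_b: A second such roll, 100 mm across, 48 mm high, loose, lying flat behind the printer; origin at the centre of its underside.
Mind the look-alikes: they are no part of the job. Leave any blue, pink or turquoise look-alike of the tin alone.

How it is judged (in metres and radians):
On the way, in this order (a step that is already met when the one before it is completed fails the run):
1. the printer's rocker is pressed fully over to on (value of joint printer_rocker above 0.23 rad), for 0.1 s.
2. then the scale's rocker is pressed fully over to on (value of joint scale_rocker above 0.23 rad), for 0.1 s.
3. then the scale's round key is pressed down (value of joint print_key above 0.0045 m), for 0.1 s.
At the end, for the whole second after the job is handed in: Both rockers are on (beyond 0.23 of 0.28 rad), the round key and all other keys are up again (within 1.5 mm), the tin stands at rest within 15 mm of where it was, and every other loose thing is within 30 mm of where it was (value of joint each of printer_rocker, scale_rocker above 0.23 rad and value of joint each of print_key, square_key_a, square_key_b, feed_key below 0.0015 m and distance of tin from where it was at the start of the episode below 0.015 m and linear speed of tin below 0.02 m/s and distance of each of small_tape, core_tube, weight, tape_a, tape_b from where it was at the start of the episode below 0.03 m); the robot touches nothing.
It fails at once if the scale is switched on while the printer is off (value of joint scale_rocker above 0.12 rad and value of joint printer_rocker below 0.2 rad).
It fails at once if the round key is pressed while the printer or the scale is off (value of joint print_key above 0.003 m and value of joint any of scale_rocker, printer_rocker below 0.2 rad).
It fails at once if a square key or the feed key is pressed (more than 3 mm) (value of joint any of square_key_a, square_key_b, feed_key above 0.003 m).
It fails at once if the tin is lifted, tipped or shifted by more than 15 mm (distance of tin from where it was at the start of the episode above 0.015 m or angle between tin's own z axis and vertical above 0.3 rad).
It fails at once if another loose thing is picked up, knocked over or shifted by more than 30 mm (distance of any of small_tape, core_tube, weight, tape_a, tape_b from where it was at the start of the episode above 0.03 m or angle between any of small_tape, core_tube, weight, tape_a, tape_b's own z axis and vertical above 0.5 rad).
It also fails if it takes over 54 s, if anything falls off the work surface, if the arm or the gripper's body presses on something with over 40 N, if the wrist force passes 120 N, or if a joint passes its speed limit or range.

### The arm

A 6-joint arm with a two-finger parallel gripper is mounted at the origin on the work surface. World frame = base frame: x ahead of the robot, y to its left, z up, the work surface at z = 0. Lengths are in mm, angles in rad, forces in N, time in s.
With the tool pointing down it reaches from about 325 to 775 mm from the base axis. Payload 5.5 kg.
Tool frame: the origin (TCP) lies at the very end of the fingers, on their centre line; the grasp point (between the pads) lies 19 mm behind it; z points along the fingers, y is the line along which they close (so a half turn about z gives the same grasp; the last joint's range is limited). The gripper opens to 88 mm and grips with 3 to 60 N. Pads are 20 mm wide; open, the fingers measure 115 mm over their backs; the gripper's body (75 mm by 178 mm) begins 61 mm behind the grasp point.
Start: joints at [1.244, 0.091, 1.231, -0, 1.82, -0.057], TCP at [159.927, 578.308, 222.631] pointing down, gripper open.
Joint ranges: [-2.87, 2.87], [-0.86, 2.18], [0.17, 2.46], [-1.51, 4.65], [0.06, 2.69], [-2.65, 2.65]. Speed limits (rad/s): [2.57, 2.57, 3.01, 3.14, 3.14, 3.14].

### API

Orientations are given as a unit quaternion [w, x, y, z].
In Python, from plant import arm gives the robot as it stands.
- The arm moves only by the tool play_rows, never from a script. Its argument "series" is a list of rows, each a list of 3 entries, a list of its own where there are three numbers: the shift along the world's x, y, z in m, then the turn, a rotation vector about the world's x, y, z in degrees, then the closure, from -1 (fully open) to 1 (shut). A call has 1 to 10 rows; each row is the pose to reach, as a shift and turn from the pose commanded when the call began; what a row does not reach only later rows make up. A row lasts 1/12 s, in which the tool goes at most 41.7 mm and 7.16 degrees, less where a joint would pass 70% of its speed; a pose out of reach is approached as far as the arm can. A call with a gripper value outside its range is refused whole. The fingers move at their own pace and stop on an object; "newtons" is the grip in N (left out, the last holds). Time passes only in rows, so rows that repeat a pose let the fingers close. It gives the time, the measured TCP pose, the force, the opening and the grip force at its end, in the units of the state.
- arm.sense(): the state, without advancing time (a new reading comes with each control period).
- arm.capture(name): name is "side" or "top" or "wrist"; returns the picture (420x560x3 uint8, red, green, blue); there is no depth.
- arm.camera_model(name): a dict with "intrinsics" (3x3 intrinsics, pixels), "position" and "rotation" of the camera in the world. Camera axes: x right, y down, z forward; pixel columns grow to the right and rows downward; lengths in mm; the calibration is good to about 2 mm. A picture is of the moment at which its call begins: read the wrist's pose just before it. camera_model takes no time and is no camera call; for the wrist camera it gives the pose at the moment of the call.
- arm.finish_job(): hands the job in; it is judged then, once.
Trained networks look in the newest picture that a camera, given by its name, has taken for a name from the list of things; names that differ only in an ending like _2 or _b are one class to them, and where a whole thing is asked for, a point or a joint stands for the part that bears it (a point fixed in the world has none). Each returns a list of dicts, best first, with "conf" (0 to 1); they miss things now and then, are a little off and sometimes report something else, mostly with a low value. They report only what shows in the picture. A call takes as long as a camera call. They do not tell look-alikes from the thing itself.
- arm.recognise(camera, target): "extent" ([centre column, centre row, width, height] in pixels, round what is visible of it).
- arm.cut_out(camera, target): "pixels" (420x560 bool, what is visible of it) and "extent" ([centre column, centre row, width, height] in pixels, round what is visible of it).
The state is a dict: "t": time; "joint_pos": joint angles; "qvel": joint speeds; "effort": joint torques, N m; "eef_pos": TCP position; "orientation": TCP orientation; "contact_force": force on the tool from outside, world axes, zero at the start; "torque": the same for the moment, N m; "opening": finger opening in mm; "grip_force": force on a finger pad.
Only numpy, scipy, OpenCV 4.12 (cv2) and the standard library are available. Lean on these libraries where they do the work, as an engineer would, in place of code of your own. Each camera call takes 0.05 s, during which the arm holds its last target. There are 200 camera calls.

## Working session

There is one attempt and no reset: what is moved stays moved. The work goes in short steps, Python scripts to look and compute and a tool call to move; the robot and the scene stay as the last step left them, time stands still between calls to the robot, and variables do not carry over. Pictures are saved under pics/ and viewed, at most 10 in all, crops included, and the job is handed in when it is done.

Besides the shell and the picture viewer there is one more tool, called after "Emit:" as name([rows], argument=value, ...), one row to a line, values as JSON. play_rows: Moves the arm, as the interface text tells. Its arguments: {"type":"object","properties":{"series":{"type":"array"},"newtons":{"type":"number"}},"required":["series"]}

```bash
mkdir -p pics
cat > h.py <<'E'
import numpy as np,cv2
from plant import arm
def ray(cam,px,z):
    m=arm.camera_model(cam);K=np.array(m["intrinsics"]);R=np.array(m["rotation"]);p=np.array(m["position"])
    d=R@np.linalg.inv(K)@np.array([px[0],px[1],1.]);return p+d*(z-p[2])/d[2]
def proj(cam,P):
    m=arm.camera_model(cam);K=np.array(m["intrinsics"]);R=np.array(m["rotation"]);p=np.array(m["position"])
    q=K@(R.T@(np.array(P)-p));return q[:2]/q[2]
def save(cam,name):
    im=arm.capture(cam);cv2.imwrite("pics/"+name,im[...,::-1]);return im
E
python3 - <<'E'
from h import *
for c in("top","side"):
    save(c,c+"0.png")
    for t,z in(("printer_rocker",97),("scale_rocker",75),("print_key",72),("square_key_a",72),("feed_key",94),("scale",58),("printer",80),("tin",75+72),("weight",30),("core_tube",150)):
        for r in arm.recognise(c,t)[:4]:
            e=r["extent"];print(c,t,round(r["conf"],2),np.round(e),np.round(ray(c,e[:2],z)))
E
```

```text
Traceback (most recent call last):
  File "h.py", line 5, in ray
    d=R@np.linalg.inv(K)@np.array([px[0],px[1],1.]);return p+d*(z-p[2])/d[2]
      ~^~~~~~~~~~~~~~~~~
ValueError: matmul: Input operand 1 has a mismatch in its core dimension 0, with gufunc signature (n?,k),(k,m?)->(n?,m?) (size 3 is different from 4)
```

```bash
sed -i 's/R=np.array(m\["rotation"\])/R=rot(m["rotation"])/' h.py
cat >> h.py <<'E'
from scipy.spatial.transform import Rotation
def rot(q): return Rotation.from_quat(np.roll(q,-1)).as_matrix()
E
python3 - <<'E'
from h import *
print(arm.camera_model("top"))
for c in("top","side"):
    save(c,c+"0.png")
    for t,z in(("printer_rocker",97),("scale_rocker",75),("print_key",72),("square_key_a",72),("feed_key",94),("scale",58),("printer",80),("tin",75+72),("weight",30),("core_tube",150)):
        for r in arm.recognise(c,t)[:4]:
            e=r["extent"];print(c,t,round(r["conf"],2),np.round(e),np.round(ray(c,e[:2],z)))
E
```

```text
{'intrinsics': array([[453.22526508,   0.        , 280.98422101],
       [  0.        , 453.22526508, 211.28271905],
       [  0.        ,   0.        ,   1.        ]]), 'position': array([ 435.28729215,   19.87345981, 1164.89957502]), 'rotation': array([-0.04156628,  0.71404399, -0.69687296,  0.05273999])}
top printer_rocker 0.59 [344. 233.  18.  23.] [ 530. -145.   97.]
top scale_rocker 0.72 [157. 254.  17.  21.] [471. 298.  75.]
top print_key 0.43 [232. 261.  14.  14.] [458. 117.  72.]
top print_key 0.22 [200. 203.  32.  34.] [598. 201.  72.]
top square_key_a 0.66 [254. 264.  14.  13.] [454.  65.  72.]
top square_key_a 0.66 [211. 260.   7.   7.] [460. 170.  72.]
top feed_key 0.47 [384. 243.  22.   9.] [ 509. -242.   94.]
top scale 0.59 [207. 224. 132. 116.] [547. 183.  58.]
top scale 0.41 [160. 255.  15.  23.] [469. 295.  58.]
top scale 0.29 [232. 259.  17.  15.] [464. 121.  58.]
top printer 0.95 [368. 211.  96. 105.] [ 587. -207.   80.]
top printer 0.56 [283. 215.  17.  25.] [572.  -1.  80.]
top tin 0.8 [225. 139.  26.  36.] [737. 139. 147.]
top tin 0.76 [199. 204.  29.  33.] [585. 192. 147.]
top tin 0.73 [163. 146.  32.  28.] [717. 280. 147.]
top tin 0.59 [123. 150.  35.  37.] [704. 372. 147.]
top weight 0.48 [340. 271.  15.  12.] [ 442. -147.   30.]
top core_tube 0.83 [282. 216.  20.  20.] [562.   2. 150.]
side printer_rocker 0.63 [292. 241.  23.  13.] [ 524. -157.   97.]
side square_key_a 0.6 [223. 190.  10.   5.] [469. 165.  72.]
side scale 0.87 [250. 195. 114.  80.] [538. 122.  58.]
side printer 0.84 [322. 256. 106.  98.] [ 573. -224.   80.]
side tin 0.77 [265. 144.  17.  26.] [640. 231. 147.]
side tin 0.74 [257. 164.  22.  30.] [570. 136. 147.]
side tin 0.69 [311. 173.  19.  30.] [684.  24. 147.]
side tin 0.69 [287. 154.  15.  24.] [675. 149. 147.]
side weight 0.75 [264. 274.  15.  23.] [ 441. -168.   30.]
side core_tube 0.77 [279. 208.  15.  52.] [525. -86. 150.]
```

View pics/top0.png

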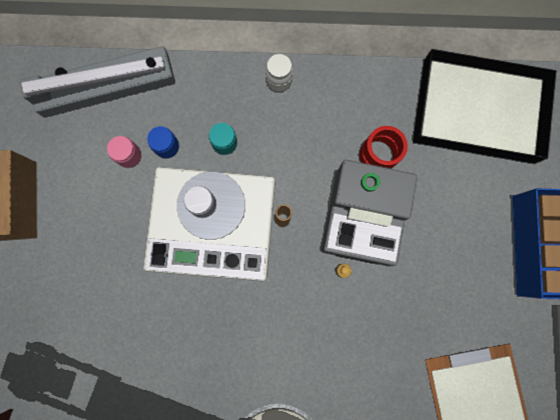

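View pics/side0.png

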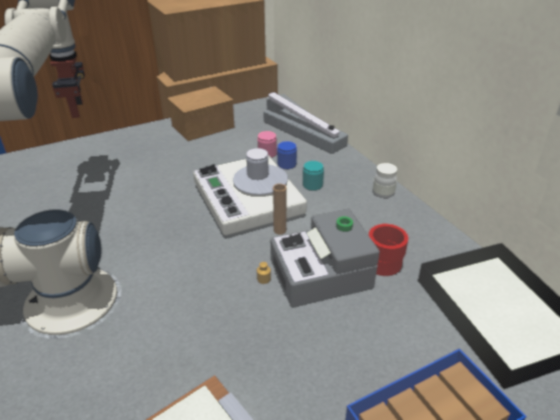

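Top view: the scale is on the left, with its rocker at (158,254), display at (185,257) and three black keys at (212,259) square, (232,261) round and (253,263) square. The printer is on the right, with its rocker at (346,234) and feed key at (383,242). The tin is at (199,202) on the pan; the pink, blue and turquoise tins are look-alikes. Next I'll enlarge the controls and fit both yaws.

Run:
```python
from h import *
im=cv2.imread("pics/top0.png")
a=cv2.resize(im[235:285,140:275],None,fx=5.5,fy=5.5,interpolation=cv2.INTER_CUBIC)
b=cv2.resize(im[205:270,320:410],None,fx=4.5,fy=4.5,interpolation=cv2.INTER_CUBIC)
o=np.zeros((a.shape[0]+b.shape[0],a.shape[1],3),np.uint8);o[:a.shape[0]]=a;o[a.shape[0]:,:b.shape[1]]=b;cv2.imwrite("pics/crop0.png",o)
g=im.max(2)
n,l,s,c=cv2.connectedComponentsWithStats((g<75).astype(np.uint8))
for i in range(1,n):
    x,y=c[i]
    if 10<s[i,4]<600 and 225<y<275 and 140<x<410: print(np.round(c[i],1),s[i],np.round(ray("top",c[i],96 if x>300 else 73),1))
s=arm.sense();print(s["orientation"],s["opening"],s["contact_force"],s["t"])
print(Rotation.from_quat(np.roll(s["orientation"],-1)).as_matrix().round(3))
```

```text
[346.2 234.1] [339 223  16  23 267] [ 528.4 -151.2   96. ]
[383.  242.2] [373 237  21  11 158] [ 511.4 -238.5   96. ]
[158.2 254. ] [151 243  15  23 271] [471.7 295.1  73. ]
[211.3 258.7] [207 254   9  10  74] [463.4 168.3  73. ]
[231.6 260.4] [225 254  14  14 145] [460.6 119.6  73. ]
[251.9 262.1] [248 258   9   9  76] [457.8  70.9  73. ]
[336.2 269.1] [335 264   5  11  15] [ 445.5 -128.    96. ]
[-2.04083126e-05  1.34498303e-01  9.90913824e-01 -4.74690044e-06] 87.97554257771807 [ 0.06041728 -0.94888181 -0.5703602 ] 1.2
[[-0.964  0.267 -0.   ]
 [ 0.267  0.964 -0.   ]
 [ 0.    -0.    -1.   ]]
```

View pics/crop0.png

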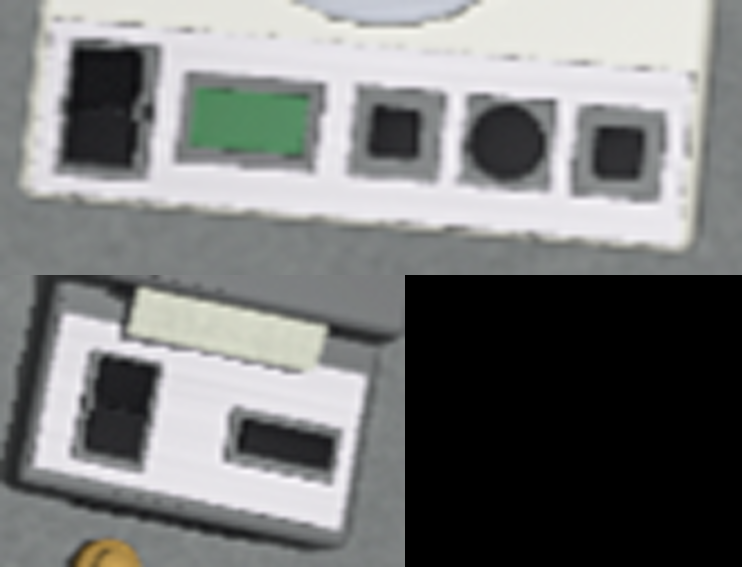

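The crop confirms it: the middle key is round and its two neighbours are square. Closing the gripper and moving to above the printer rocker's raised half, estimated at (543,-154).

Emit:
play_rows([
  [[0.018, -0.035, 0], [0, 0, 1], 1],
  [[0.036, -0.07, 0], [0, 0, 2], 1],
  [[0.054, -0.105, 0], [0, 0, 3], 1],
  [[0.072, -0.14, 0], [0, 0, 4.5], 1],
  [[0.09, -0.175, 0], [0, 0, 4.5], 1],
  [[0.108, -0.21, 0], [0, 0, 4.5], 1],
  [[0.126, -0.245, 0], [0, 0, 4.5], 1],
  [[0.144, -0.28, 0], [0, 0, 4.5], 1],
  [[0.162, -0.315, 0], [0, 0, 4.5], 1],
  [[0.18, -0.35, 0], [0, 0, 4.5], 1],
], newtons=20)

```text
t: 2.03
eef_pos: [340.3, 226.6, 222.9]
orientation: [0.0, 0.095, 0.995, 0.0]
contact_force: [0.3, -0.2, 0.7]
opening: 24.6
grip_force: 0.0
```

Emit:
play_rows([
  [[0.02, -0.036, 0], [0, 0, 0], 1],
  [[0.039, -0.072, 0], [0, 0, 0], 1],
  [[0.058, -0.108, 0], [0, 0, 0], 1],
  [[0.077, -0.144, 0], [0, 0, 0], 1],
  [[0.096, -0.18, 0], [0, 0, 0], 1],
  [[0.115, -0.216, 0], [0, 0, 0], 1],
  [[0.135, -0.252, 0], [0, 0, 0], 1],
  [[0.155, -0.288, 0], [0, 0, 0], 1],
  [[0.174, -0.324, 0], [0, 0, 0], 1],
  [[0.193, -0.36, 0], [0, 0, 0], 1],
])

```text
t: 2.87
eef_pos: [533.5, -133.8, 222.7]
orientation: [0.0, 0.096, 0.995, 0.0]
contact_force: [0.1, 0.9, 0.4]
opening: 0.4
grip_force: 0.0
```

Emit:
play_rows([
  [[0.01, -0.022, -0.02], [0, 0, 0], 1],
  [[0.01, -0.022, -0.05], [0, 0, 0], 1],
  [[0.01, -0.022, -0.07], [0, 0, 0], 1],
  [[0.01, -0.022, -0.07], [0, 0, 0], 1],
  [[0.01, -0.022, -0.07], [0, 0, 0], 1],
  [[0.01, -0.022, -0.07], [0, 0, 0], 1],
])

```text
t: 3.37
eef_pos: [543.4, -153.6, 154.5]
orientation: [0.001, 0.095, 0.995, -0.0]
contact_force: [0.5, 0.6, 0.8]
opening: 0.2
grip_force: 0.0
```

Run:
```python
from h import *
im=save("wrist","w1.png")
s=arm.sense();print(s["t"],s["eef_pos"],s["contact_force"],s["opening"])
R=Rotation.from_quat(np.roll(s["orientation"],-1)).as_matrix();print(R.round(3))
for t in("printer_rocker","feed_key"):
    for r in arm.recognise("wrist",t)[:2]: print(t,r["conf"],r["extent"],ray("wrist",r["extent"][:2],97).round(1))
print("tcp px",proj("wrist",s["eef_pos"]),"pred target px",proj("wrist",[543,-154,97]))
```

```text
3.4167 [ 543.72334249 -153.661731    155.11253359] [0.09596396 0.09572785 0.92973891] 0.4820844817334262
[[-0.982  0.19   0.003]
 [ 0.19   0.982 -0.001]
 [-0.003 -0.001 -1.   ]]
printer_rocker 0.96 [283.8, 203.3, 42.9, 69.7] [ 528.5 -150.9   97. ]
feed_key 0.98 [169.1, 206.3, 68.1, 24.2] [ 514.2 -237.2   97. ]
tcp px [284.02924396 253.52285668] pred target px [283.45356674 221.92444283]
```

View pics/w1.png

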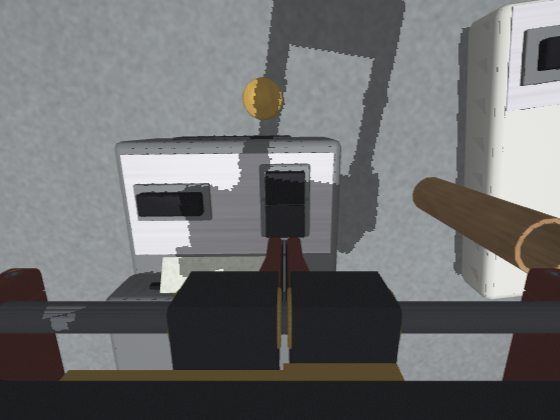

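The wrist view shows the closed fingertips right over the far half of the rocker at (285,205-230), and both measurements agree. Descending.

Emit:
play_rows([
  [[0, 0, -0.025], [0, 0, 0], 1],
  [[0, 0, -0.045], [0, 0, 0], 1],
  [[0, 0, -0.05], [0, 0, 0], 1],
  [[0, 0, -0.053], [0, 0, 0], 1],
  [[0, 0, -0.056], [0, 0, 0], 1],
  [[0, 0, -0.059], [0, 0, 0], 1],
  [[0, 0, -0.059], [0, 0, 0], 1],
])

```text
t: 4.1
eef_pos: [543.6, -153.7, 95.4]
orientation: [0.001, 0.095, 0.995, -0.0]
contact_force: [-0.9, 1.0, 2.2]
opening: 0.7
grip_force: 0.7
```

Emit:
play_rows([
  [[0, 0, -0.0015], [0, 0, 0], 1],
  [[0, 0, -0.003], [0, 0, 0], 1],
  [[0, 0, -0.003], [0, 0, 0], 1],
])

```text
t: 4.35
eef_pos: [543.7, -153.8, 95.1]
orientation: [0.002, 0.095, 0.995, -0.0]
contact_force: [-7.3, 3.4, 15.3]
opening: 0.2
grip_force: 8.0
```

The rocker hit its stop (z 95.1, 15 N). Lifting, and moving to the scale rocker.

Emit:
play_rows([
  [[0, 0, 0.03], [0, 0, 0], 1],
  [[0, 0, 0.07], [0, 0, 0], 1],
  [[0, 0, 0.1], [0, 0, 0], 1],
  [[-0.003, 0.02, 0.11], [0, 0, 0], 1],
  [[-0.01, 0.058, 0.11], [0, 0, 2], 1],
  [[-0.015, 0.096, 0.11], [0, 0, 4], 1],
  [[-0.02, 0.134, 0.11], [0, 0, 6], 1],
  [[-0.024, 0.172, 0.11], [0, 0, 7.5], 1],
  [[-0.028, 0.21, 0.11], [0, 0, 7.5], 1],
  [[-0.033, 0.248, 0.11], [0, 0, 7.5], 1],
])

```text
t: 5.18
eef_pos: [509.9, 95.9, 201.5]
orientation: [0.001, 0.03, 1.0, 0.0]
contact_force: [0.1, -0.1, 0.4]
opening: 0.3
grip_force: 0.0
```

Emit:
play_rows([
  [[-0.005, 0.038, 0], [0, 0, 0], 1],
  [[-0.01, 0.076, 0], [0, 0, 0], 1],
  [[-0.014, 0.114, 0], [0, 0, 0], 1],
  [[-0.018, 0.152, 0], [0, 0, 0], 1],
  [[-0.022, 0.18, 0], [0, 0, 0], 1],
  [[-0.024, 0.2, 0], [0, 0, 0], 1],
  [[-0.024, 0.2, -0.03], [0, 0, 0], 1],
  [[-0.024, 0.2, -0.06], [0, 0, 0], 1],
  [[-0.024, 0.2, -0.06], [0, 0, 0], 1],
  [[-0.024, 0.2, -0.06], [0, 0, 0], 1],
])

```text
t: 6.02
eef_pos: [485.2, 293.9, 139.4]
orientation: [-0.001, 0.03, 1.0, -0.001]
contact_force: [-0.4, -0.1, 1.2]
opening: 0.4
grip_force: 0.0
```

Run:
```python
from h import *
im=save("wrist","w2.png")
s=arm.sense();print(s["t"],s["eef_pos"],s["contact_force"])
R=Rotation.from_quat(np.roll(s["orientation"],-1)).as_matrix();print(R.round(3))
for t,z in(("scale_rocker",74),("print_key",72),("square_key_a",72)):
    for r in arm.recognise("wrist",t)[:2]: print(t,r["conf"],r["extent"],ray("wrist",r["extent"][:2],z).round(1))
t=save("top","top1.png")
cv2.imwrite("pics/c1.png",cv2.resize(t[130:290,100:420],None,fx=2.5,fy=2.5,interpolation=cv2.INTER_CUBIC)[...,::-1])
```

```text
6.0667 [486.14854862 294.21506864 141.60592712] [-0.36976914 -0.10275518  0.4124708 ]
[[-0.998  0.061  0.   ]
 [ 0.061  0.998  0.   ]
 [-0.     0.    -1.   ]]
scale_rocker 0.88 [288.2, 204.1, 36.1, 65.7] [474.8 298.4  74. ]
print_key 0.56 [68.3, 203.8, 46.1, 40.1] [464.6 121.7  72. ]
square_key_a 0.66 [129.1, 203.4, 31.4, 26.9] [467.4 170.6  72. ]
square_key_a 0.63 [15.8, 202.0, 28.4, 24.4] [460.6  80.   72. ]
```

View pics/w2.png

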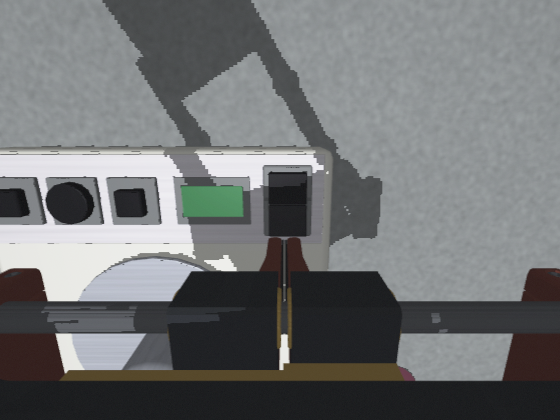

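View pics/c1.png

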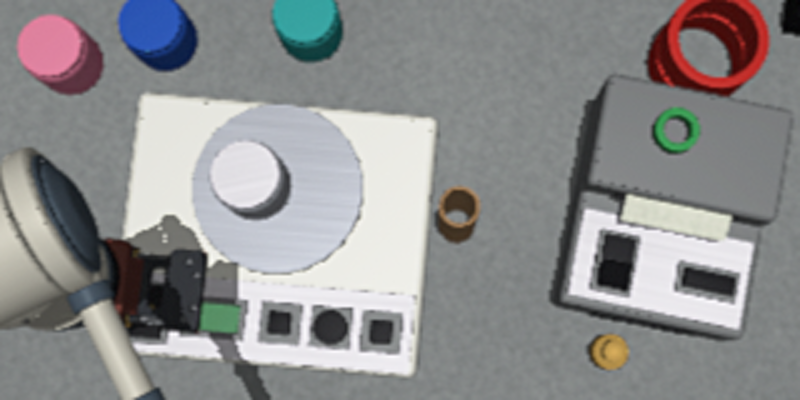

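The printer rocker is on (the near half now stands up) and nothing has shifted. The fingers are over the far half of the scale rocker at (288,204-235). Nudging +2 mm in x and y, then pressing.

Emit:
play_rows([
  [[0.002, 0.002, -0.025], [0, 0, 0], 1],
  [[0.002, 0.002, -0.05], [0, 0, 0], 1],
  [[0.002, 0.002, -0.06], [0, 0, 0], 1],
  [[0.002, 0.002, -0.063], [0, 0, 0], 1],
  [[0.002, 0.002, -0.066], [0, 0, 0], 1],
  [[0.002, 0.002, -0.069], [0, 0, 0], 1],
  [[0.002, 0.002, -0.071], [0, 0, 0], 1],
  [[0.002, 0.002, -0.071], [0, 0, 0], 1],
])

```text
t: 6.93
eef_pos: [488.6, 296.4, 73.2]
orientation: [0.001, 0.03, 1.0, 0.001]
contact_force: [-4.3, -5.0, 10.7]
opening: 0.9
grip_force: 5.3
```

The rocker hit its stop (z 73.2, 11 N). On to the round key at about (462,120.5).

Emit:
play_rows([
  [[0, 0, 0.03], [0, 0, 0], 1],
  [[0, 0, 0.06], [0, 0, 0], 1],
  [[-0.005, -0.035, 0.06], [0, 0, 0], 1],
  [[-0.01, -0.07, 0.06], [0, 0, 0], 1],
  [[-0.016, -0.105, 0.06], [0, 0, 0], 1],
  [[-0.022, -0.14, 0.06], [0, 0, 0], 1],
  [[-0.026, -0.176, 0.06], [0, 0, 0], 1],
  [[-0.026, -0.176, 0.06], [0, 0, 0], 1],
  [[-0.026, -0.176, 0.06], [0, 0, 0], 1],
])

```text
t: 7.68
eef_pos: [462.5, 119.2, 131.0]
orientation: [0.001, 0.032, 0.999, 0.0]
contact_force: [0.5, 0.0, -0.4]
opening: 0.3
grip_force: 0.0
```

Run:
```python
from h import *
im=save("wrist","w3.png")
s=arm.sense();print(s["t"],s["eef_pos"],s["contact_force"])
for t,z in(("scale_rocker",74),("print_key",72),("square_key_a",72)):
    for r in arm.recognise("wrist",t)[:2]: print(t,r["conf"],r["extent"],ray("wrist",r["extent"][:2],z).round(1))
```

```text
7.7333 [462.50114387 120.29525323 130.78340405] [-0.43813595 -0.2821551  -0.36899287]
scale_rocker 0.7 [517.0, 219.4, 64.4, 61.2] [469.9 299.3  74. ]
scale_rocker 0.46 [14.5, 203.8, 27.7, 40.1] [434.3 -81.2  74. ]
print_key 0.9 [286.1, 217.4, 44.1, 40.0] [457.9 123.1  72. ]
square_key_a 0.84 [350.4, 220.7, 26.9, 28.6] [463.3 172.6  72. ]
square_key_a 0.62 [225.2, 219.4, 31.2, 32.4] [456.5  76.2  72. ]
```

View pics/w3.png

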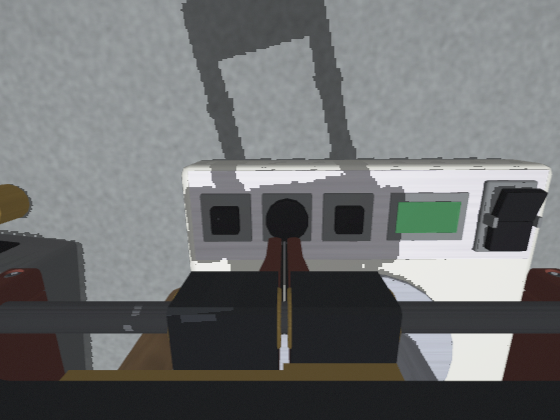

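The round key at (287,220) sits right in front of the fingertips, with a square key on each side, and the scale rocker at right is tipped on. Pressing.

Emit:
play_rows([
  [[-0.001, 0.001, -0.03], [0, 0, 0], 1],
  [[-0.001, 0.001, -0.05], [0, 0, 0], 1],
  [[-0.001, 0.001, -0.056], [0, 0, 0], 1],
  [[-0.001, 0.001, -0.06], [0, 0, 0], 1],
  [[-0.001, 0.001, -0.063], [0, 0, 0], 1],
  [[-0.001, 0.001, -0.066], [0, 0, 0], 1],
  [[-0.001, 0.001, -0.067], [0, 0, 0], 1],
  [[-0.001, 0.001, -0.067], [0, 0, 0], 1],
  [[-0.001, 0.001, -0.067], [0, 0, 0], 1],
])

```text
t: 8.63
eef_pos: [461.3, 122.1, 66.2]
orientation: [0.001, 0.03, 1.0, 0.001]
contact_force: [-8.7, 0.6, 14.6]
opening: 0.6
grip_force: 6.8
```

Fully down (z 66.2, 14.6 N, at the stop). Holding one more row, then lifting.

Emit:
play_rows([
  [[0, 0, 0], [0, 0, 0], 1],
  [[0, 0, 0.02], [0, 0, 0], 1],
  [[0, 0, 0.05], [0, 0, 0], 1],
  [[0, 0, 0.09], [0, 0, 0], 1],
  [[-0.02, 0, 0.12], [0, 0, 0], 1],
  [[-0.06, 0, 0.14], [0, 0, 0], 1],
  [[-0.08, 0, 0.14], [0, 0, 0], 1],
  [[-0.08, 0, 0.14], [0, 0, 0], 1],
])

```text
t: 9.3
eef_pos: [379.9, 121.8, 207.0]
orientation: [0.004, 0.03, 1.0, 0.001]
contact_force: [0.2, -1.2, 0.2]
opening: 0.4
grip_force: 0.0
```

Run:
```python
from h import *
s=arm.sense();print(s["t"],s["eef_pos"],s["contact_force"])
t=save("side","s1.png")
cv2.imwrite("pics/c2.png",cv2.resize(t[130:310,180:420],None,fx=3.2,fy=3.2,interpolation=cv2.INTER_CUBIC)[...,::-1])
```

```text
9.3 [379.8959565  121.7689577  206.95134439] [ 0.18936992 -1.22401006  0.15052186]
```

View pics/c2.png

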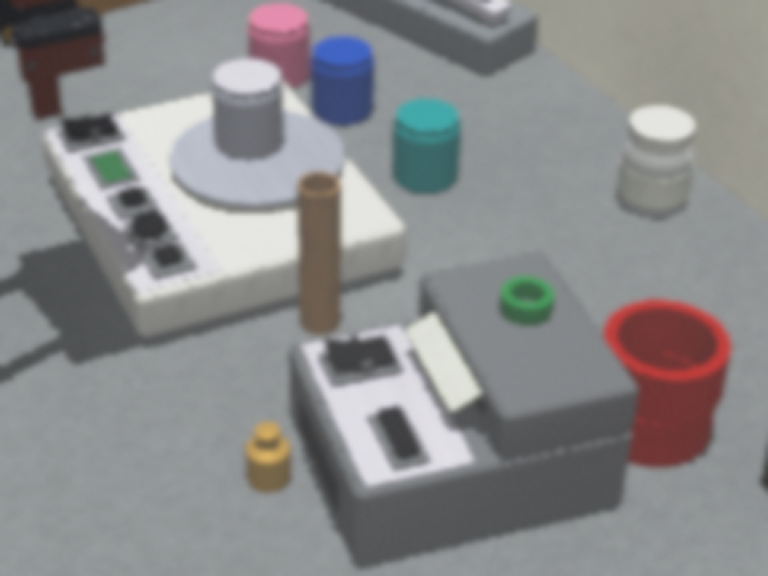

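The side view shows both rockers with their near halves raised (on), the round key up, and the tin, tube, weight and tapes undisturbed. The gripper is clear of everything.

```bash
python3 -c "
from h import *
print(arm.finish_job())"
```

```text
the job is handed in; nothing more can be done
None
```

I switched the printer on, then the scale, and pressed and released the round key; each press reached its stop, no loose thing had visibly moved, and the job is handed in at about 9.3 s (no verdict was returned).

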